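Move the hang-on card holder to the fresh crate

TASK

Unhook the metal card holder from the old crate and hang it by its own hook over the label wall of the full crate, card facing outward and its plate between the two upright ribs, pushed straight down until the hook is fully home on the rim. That wall has bulged out by an unknown amount: feel for it with a light touch, ease the holder on gently, do not push the crates out of place, and leave the other things on the bench alone.

Things in the scene. Friction and masses are not known exactly. Their poses are not given: they have to be found in the camera images.
- holder_hook (a point): Grip point: mid hook of the aluminium card holder (0.12-0.2 kg). Axes: x outward, from inner leg to card; y along width; z up. Hook 50 mm wide (y), 14 mm thick (x: width to grip from above). Bridge underside (rests on the rim) is 10 mm above it, bridge top 13 mm. Back plate 120 wide, 3 thick, inner face 4 mm outward, reaching 75 mm below; inner leg's inner face 4 mm inward, ending 20 mm below.
- holder_card (a point): Middle of the white card on the holder's front, 43 mm below and 8.5 mm outward of holder_hook; same axes. The holder's sheet is spoilt if pushed on a crate with over 30 N (45 N with its own clamping counted in).
- holder: The card holder; origin at the middle of the bridge's underside, over the rim's middle line when hung; axes as holder_hook. The gap between plate and leg is 8 mm. A spring tongue in the gap, 11 to 25 mm below the bridge, clamps the rim to the plate with about 5 N: the holder will not sink home by its own weight but takes up to about 15 N of push (and of pull to take it off).
- full_crate_rim (a point): Top of the full crate's rim, mid label wall, where that wall would be if straight. Axes: x outward through the wall, y along the rim, z up. Wall 6 mm thick, top flat. It has bulged outward, upright along its whole length, 0 to 15 mm (unknown; not in this reading; height is true) and is firm. Two upright ribs outside it, 6 mm proud, from 14 mm below the rim; 126 mm free between, centred here.
- full_crate: The full crate: grey plastic, 300 (y) x 200 (x) x 120 mm, three label rolls lying along the wall opposite the label wall, none within 80 mm of the label wall; loose on the bench, 2.2 kg: 15 N or so shifts it, and over 12 N from the holder before its hook is over the rim counts as rough. Corner posts of the label wall stand out 18 mm. Origin mid underside; full_crate_rim is 97 mm along x, 120 up.
- old_crate_rim (a point): Rim top, mid label wall, of the old crate: the same make and size, holding two leftover rolls, its label wall straight. The holder hangs on it at the start, between its ribs. Axes as full_crate_rim.
- old_crate: The old crate as a whole, 3 kg, loose on the bench; origin mid underside.
- label_roll: Bystander: label roll lying flat, 100 mm diameter, 60 mm high; origin at the middle of its underside.
- stapler: Bystander: black desk stapler, 150 mm long (y), 45 mm wide, 44 mm high; origin at the middle of its underside.
- sanitiser: Bystander: white bottle, 70 mm diameter, 140 mm high; origin at the middle of its underside.
Things that resemble listed ones, but are neither listed nor needed, are in the scene too. There is more than one size of the holder; the job needs the middle-sized.

How it is judged:
On the way:
1. the holder is off the old crate and clear above it (z of holder_hook in the frame of old_crate_rim above 0.05 m and contact force between holder and old_crate below 0.1 N), for 0.1 s.
At the end, for the whole second after the job is handed in: The holder hangs at rest over the full crate's label wall, hook within 2.5 mm of fully home on the rim, upright within 5 degrees, square to the wall within 4 degrees, centred between the ribs within 6 mm, card on the outside (z of holder_hook in the frame of full_crate_rim between -0.0125 and -0.0075 m and y of holder_hook in the frame of full_crate_rim between -0.006 and 0.006 m and x of holder_card in the frame of full_crate_rim between 0.003 and 0.03 m and angle between the y axis of holder_hook and the y axis of full_crate_rim, either way round below 0.07 rad and angle between holder_hook's own z axis and vertical below 0.09 rad and linear speed of holder below 0.01 m/s); the robot touches nothing.
It fails at once if the full crate is pushed with more than 12 N by the holder before the hook has gone over the rim (z of holder_hook in the frame of full_crate_rim above 0.018 m and contact force between holder and full_crate above 12 N).
It fails at once if the holder is pressed on a crate with more than 45 N all told (its own clamping makes 10 to 15 N of that) (contact force between holder and full_crate above 45 N or contact force between holder and old_crate above 45 N).
It fails at once if a crate is shoved or lifted more than 6 mm out of its place (distance of any of full_crate_rim, old_crate_rim from where it was at the start of the episode above 0.006 m).
It fails at once if a bystander is moved more than 10 mm (distance of any of label_roll, stapler, sanitiser from where it was at the start of the episode above 0.01 m).
It also fails if it takes over 56 s, if anything falls off the work surface, if the arm or the gripper's body presses on something with over 40 N, if the wrist force passes 120 N, or if a joint passes its speed limit or range.

ROBOT

A 6-joint arm with a two-finger parallel gripper is mounted at the origin on the work surface. World frame = base frame: x ahead of the robot, y to its left, z up, the work surface at z = 0. Lengths are in m, angles in rad, forces in N, time in s.
With the tool pointing down it reaches from about 0.35 to 0.725 m from the base axis. Payload 6 kg.
Tool frame: the origin (TCP) lies midway between the tips of the shut fingers; the grasp point (between the pads) lies robot.grasp_offset behind it (robot.grasp_offset is the distance from the TCP to the grasp point, in m); y points along the fingers, x is the direction in which the jaws open and shut, and the axes are right-handed (so a half turn about y gives the same grasp; the last joint's range is limited). The gripper opens to 85 mm and grips with 20 to 120 N. Pads are 22 mm wide; open, the fingers measure 114 mm over their backs; the gripper's body (76 mm by 85 mm) begins 54 mm behind the grasp point. The pads swing forward as they close: fully open they stand 13 mm farther back than shut.
Start: joints at [-0.87, 0.04, 0.085, 0, -1.615, -0.334], TCP at [0.215, -0.56, 0.197] pointing down, gripper open.
Joint ranges: [-2.56, 2.56], [-1.29, 2.01], [-1.08, 1.49], [-3.29, 1.98], [-2.81, -0.18], [-2.99, 2.99]. Speed limits (rad/s): [2.57, 2.57, 3.01, 3.14, 3.14, 3.14].

INTERFACE

Orientations are given as a unit quaternion [x, y, z, w].
In Python, from plant import robot gives the robot as it stands. Calls block until the motion is done:
- robot.reach(position, orientation): joint-space move of the TCP to a pose.
- robot.movel(position, rot=None, vel=0.15, stop_force=None): straight line of the TCP; rot=None keeps the orientation; vel is the mean speed in m/s. With stop_force (N) it stops when the force on the tool has changed by that much, and returns True; else False.
- robot.move_j(angles): joint-space move.
- robot.open_gripper() and robot.close(effort=None): open the fingers fully, or close them until they stop; effort is the grip in N (None keeps the last).
- robot.wait(seconds).
- robot.solve_ik(position, orientation): joint angles nearest the present ones, or None.
- robot.get_obs(): the state.
- robot.grab_frame(name): name is "scene" or "top" or "wrist"; returns a dict with "image" (400x640x3 uint8, blue, green, red), "z_map" (400x640 float32, m along the optical axis (not along the pixel's ray), 0 where there is no reading), "intrinsics" (3x3 intrinsics, pixels), "rvec" (rotation vector, rad) and "tvec" (3), from world to camera coordinates, as OpenCV has them. Camera axes: x right, y down, z forward; pixel columns grow to the right and rows downward; lengths in m; the calibration is good to about 2 mm. A picture is of the moment at which its call begins.
A pose or a line that the arm cannot do raises robot.IKError and nothing moves.
- robot.finish_job(): hands the job in, once; it reports no verdict.
Trained networks look in the newest picture that a camera, given by its name, has taken for a name from the list of things; names that differ only in an ending like _2 or _b are one class to them, and where a whole thing is asked for, a point or a joint stands for the part that bears it (a point fixed in the world has none). Each returns a list of dicts, best first, with "confidence" (0 to 1); they miss things now and then, are a little off and sometimes report something else, mostly with a low value. They report only what shows in the picture. A call takes as long as a camera call. They do not tell look-alikes from the thing itself.
- robot.spot_in(label, camera): "position" ([column, row] in pixels, amid what is visible of it).
- robot.regions_of(label, camera): "region" (400x640 bool, what is visible of it) and "position" ([column, row] in pixels, amid what is visible of it).
- robot.pinpoint(label, camera): "position" ([column, row] in pixels: a listed point, or the origin of a listed thing).
The state is a dict: "time": time; "joint_positions": joint angles; "joint_vel": joint speeds; "effort": joint torques, N m; "tcp_pos": TCP position; "orientation": TCP orientation; "force": force on the tool from outside, world axes, zero at the start; "torque": the same for the moment, N m; "opening": finger opening in m.
Only numpy, scipy, OpenCV 4.12 (cv2) and the standard library are available. Lean on these libraries where they do the work, as an engineer would, in place of code of your own. Each camera call takes 0.05 s, during which the arm holds its last target.

## Working session

There is one attempt and no reset: what is moved stays moved. The work goes in short steps, each a Python script; the robot and the scene stay as the last script left them, time stands still between calls to the robot, and variables do not carry over. Pictures are saved under pics/ and viewed, and the job is handed in when it is done.

```bash
ls; mkdir -p pics
cat > h.py <<'E'
import numpy as np, cv2
from plant import robot
from scipy.spatial.transform import Rotation as R
def cam(f):
    Rm=cv2.Rodrigues(np.array(f["rvec"],float))[0]; return np.array(f["intrinsics"]),Rm,np.array(f["tvec"],float).ravel()
def world(f,px,z=None,depth=None):
    K,Rm,t=cam(f); d=np.linalg.inv(K)@np.array([px[0],px[1],1.])
    c=-Rm.T@t; dw=Rm.T@d
    if depth is not None: return c+dw*depth
    return c+dw*(z-c[2])/dw[2]
def cloud(f):
    K,Rm,t=cam(f); z=f["z_map"]; v,u=np.mgrid[:400,:640]
    d=np.stack([(u-K[0,2])/K[0,0]*z,(v-K[1,2])/K[1,1]*z,z],-1)
    return (d-t)@Rm
E
python3 - <<'E'
from h import *
o=robot.get_obs(); print({k:np.round(v,3) for k,v in o.items()}, robot.grasp_offset)
for c in("scene","top"):
    f=robot.grab_frame(c); cv2.imwrite(f"pics/{c}0.png",f["image"]); np.savez(f"{c}0.npz",**f)
    P=cloud(f)
    for n in("holder_hook","holder_card","full_crate_rim","old_crate_rim","full_crate","old_crate","label_roll","stapler","sanitiser"):
        for d in robot.pinpoint(n,c):
            p=d["position"]; u,v=[int(round(x)) for x in p]
            z={"holder_hook":.11,"holder_card":.067,"full_crate_rim":.12,"old_crate_rim":.12}.get(n,0)
            print(c,n,round(d["confidence"],2),np.round(p),world(f,p,z).round(3), P[min(max(v,0),399),min(max(u,0),639)].round(3))
E
```

```text
pics
{'time': np.float64(0.0), 'joint_positions': array([-0.87 ,  0.041,  0.084, -0.   , -1.615, -0.334]), 'joint_vel': array([ 0.   ,  0.   ,  0.   ,  0.   ,  0.001, -0.003]), 'effort': array([ 0.0000e+00, -3.6819e+01,  3.4742e+01,  6.9320e+00, -5.0000e-03,
        0.0000e+00]), 'tcp_pos': array([ 0.215, -0.56 ,  0.196]), 'orientation': array([ 0.4  ,  0.583, -0.582, -0.401]), 'force': array([0.095, 0.419, 0.031]), 'torque': array([ 0.018, -0.02 ,  0.05 ]), 'opening': np.float64(0.085)} 0.0187
scene holder_hook 0.74 [350. 211.] [0.586 0.196 0.11 ] [0.594 0.201 0.122]
scene holder_hook 0.67 [445. 342.] [0.712 0.564 0.11 ] [0.667 0.551 0.029]
scene holder_hook 0.66 [346. 297.] [0.773 0.352 0.11 ] [0.724 0.313 0.008]
scene holder_hook 0.56 [203. 191.] [ 0.796 -0.119  0.11 ] [ 0.752 -0.209  0.009]
scene holder_card 0.87 [420. 324.] [0.692 0.495 0.067] [0.663 0.483 0.015]
scene holder_card 0.79 [350. 307.] [0.766 0.359 0.067] [0.737 0.338 0.007]
scene holder_card 0.62 [344. 224.] [0.599 0.189 0.067] [0.598 0.189 0.066]
scene holder_card 0.35 [234. 129.] [ 0.555 -0.303  0.067] [ 0.521 -0.
[... 1128 characters left out ...]
7] [0.605 0.199 0.017]
top full_crate_rim 0.8 [450. 211.] [ 0.579 -0.239  0.12 ] [ 0.583 -0.271  0.016]
top old_crate_rim 0.79 [300. 203.] [0.59  0.202 0.12 ] [0.59  0.203 0.125]
top full_crate 0.66 [304. 203.] [0.595 0.194 0.   ] [0.591 0.191 0.124]
top full_crate 0.65 [434. 239.] [ 0.492 -0.224  0.   ] [ 0.495 -0.203  0.081]
top old_crate 0.9 [299. 238.] [0.485 0.21  0.   ] [0.484 0.208 0.014]
top label_roll 0.91 [310. 162.] [0.73  0.181 0.   ] [0.72  0.179 0.064]
top label_roll 0.58 [375. 166.] [ 0.722 -0.03   0.   ] [ 0.708 -0.017  0.106]
top stapler 0.56 [430. 161.] [ 0.744 -0.21   0.   ] [ 0.738 -0.198  0.044]
top sanitiser 0.84 [376. 165.] [ 0.726 -0.033  0.   ] [ 0.711 -0.019  0.11 ]
```

View pics/top0.png

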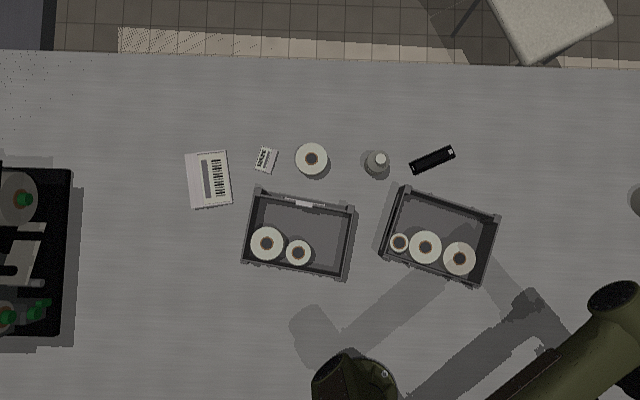

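View pics/scene0.png

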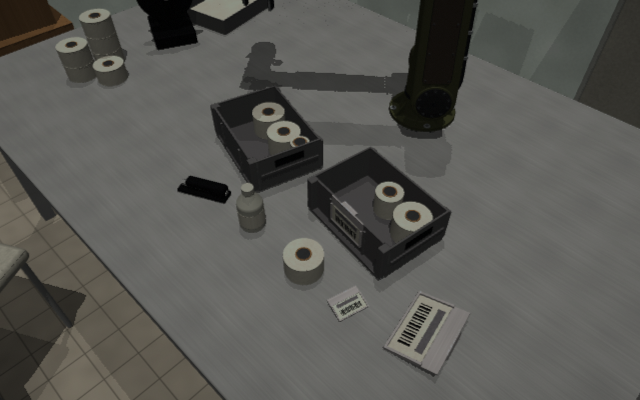

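Run:
```python
from h import *
o=robot.get_obs(); print(R.from_quat(o["orientation"]).as_matrix().round(2))
f=np.load("top0.npz"); P=cloud(f); K,Rm,t=cam(f); print("cam",(-Rm.T@t).round(3))
im=f["image"]; crop=im[170:300,230:510]; cv2.imwrite("pics/crop.png",cv2.resize(crop,None,fx=2.8,fy=2.8,interpolation=cv2.INTER_CUBIC))
# height map top-down of rims
img=np.zeros((560,800),np.uint8)
m=(P[...,2]>.112)&(P[...,2]<.135)&(P[...,0]>.3)&(P[...,0]<.68)
for p in P[m]:
    c=int((.42-p[1])*900);r=int((.68-p[0])*1400)
    if 0<=c<800 and 0<=r<560: cv2.circle(img,(c,r),2,int(255 if p[2]>.1 else 0),-1)
cv2.imwrite("pics/rim.png",img)
```

```text
[[-0.36 -0.   -0.93]
 [ 0.93  0.   -0.36]
 [ 0.   -1.    0.  ]]
cam [0.536 0.145 1.344]
```

Run:
```python
from h import *
# look pose over old crate with wrist cam
def q(a): 
    x=np.array([np.cos(a),np.sin(a),0]); y=np.array([0,0,-1.]); return R.from_matrix(np.c_[x,y,np.cross(x,y)]).as_quat()
for a in (-.08,np.pi-.08):
  for p in ([.58,.19,.3],[.53,.19,.35]):
    print(a,p,robot.solve_ik(p,q(a)))
for a in (-.35,np.pi-.35):
  for p in ([.58,-.22,.3],[.58,-.22,.13]):
    print(a,p,robot.solve_ik(p,q(a)))
```

```text
-0.08 [0.58, 0.19, 0.3] [ 0.64436629  0.10466119  0.34115075  0.         -1.80728588  2.41722637]
-0.08 [0.53, 0.19, 0.35] [ 0.70072891  0.01354832  0.34040492  0.         -1.89765293  2.36086375]
3.061592653589793 [0.58, 0.19, 0.3] [ 0.64436629  0.10466119  0.34115075  0.         -1.80728588 -0.72436629]
3.061592653589793 [0.53, 0.19, 0.35] [ 0.70072891  0.01354832  0.34040492  0.         -1.89765293 -0.78072891]
-0.35 [0.58, -0.22, 0.3] [-0.04022131  0.13200963  0.37090848  0.         -1.80969518  2.83181396]
-0.35 [0.58, -0.22, 0.13] [-0.04022131  0.09645901  0.02177764  0.         -1.49611496  2.83181396]
2.791592653589793 [0.58, -0.22, 0.3] [-0.04022131  0.13200963  0.37090848  0.         -1.80969518 -0.30977869]
2.791592653589793 [0.58, -0.22, 0.13] [-0.04022131  0.09645901  0.02177764  0.         -1.49611496 -0.30977869]
```

View pics/crop.png

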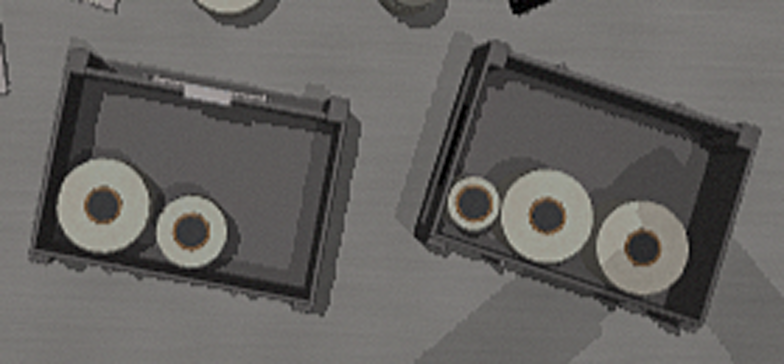

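View pics/rim.png

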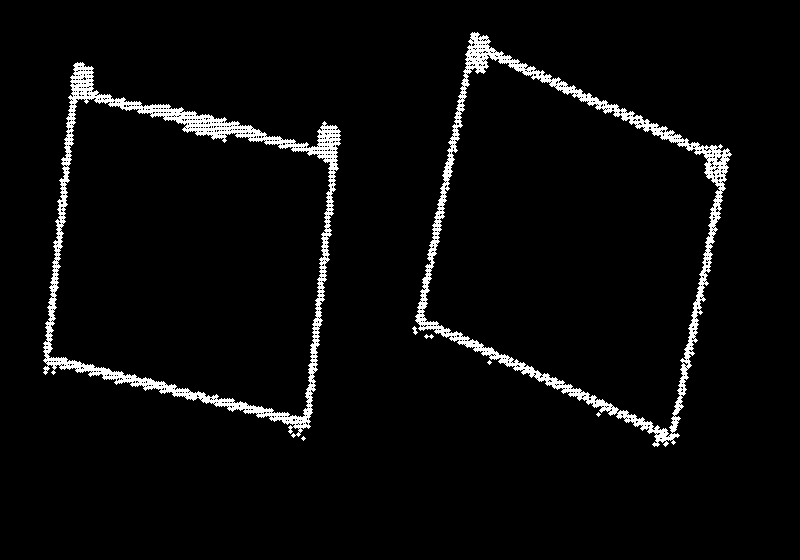

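```bash
cat >> h.py <<'E'
def q(a): 
    x=np.array([np.cos(a),np.sin(a),0]); y=np.array([0,0,-1.]); return R.from_matrix(np.c_[x,y,np.cross(x,y)]).as_quat()
E
python3 - <<'E'
from h import *
for i,(p,a) in enumerate([([.50,-.19,.36],np.pi-.35),([.52,.18,.36],np.pi-.15)]):
    robot.reach(p,q(a)); robot.wait(.2)
    f=robot.grab_frame("wrist"); cv2.imwrite(f"pics/w{i}.png",f["image"]); np.savez(f"w{i}.npz",**f)
    K,Rm,t=cam(f); print((-Rm.T@t).round(3),Rm.round(2),robot.get_obs()["time"], np.round(robot.get_obs()["force"],2))
    for n in ("full_crate_rim","full_crate","old_crate_rim","holder_hook","holder_card"):
      for d in robot.pinpoint(n,"wrist"):
        z={"holder_hook":.11,"holder_card":.067,"full_crate_rim":.12,"old_crate_rim":.12}.get(n,0)
        print(n,round(d["confidence"],2),np.round(d["position"]),world(f,d["position"],z).round(4))
E
```

```text
[ 0.473 -0.262  0.537] [[-0.94  0.34 -0.  ]
 [ 0.33  0.9   0.3 ]
 [ 0.1   0.28 -0.95]] 3.05 [ 0.51 -0.14  0.6 ]
full_crate_rim 0.69 [244. 156.] [ 0.5932 -0.2427  0.12  ]
full_crate_rim 0.18 [244. 267.] [ 0.6679 -0.075   0.12  ]
full_crate 0.93 [311. 147.] [ 0.5014 -0.2099  0.    ]
old_crate_rim 0.45 [244. 268.] [ 0.6701 -0.0738  0.12  ]
[0.508 0.104 0.537] [[-0.99  0.15 -0.  ]
 [ 0.14  0.94  0.3 ]
 [ 0.05  0.3  -0.95]] 4.9333 [-0.09 -0.05 -0.2 ]
old_crate_rim 0.57 [273. 186.] [0.5877 0.1971 0.12  ]
holder_hook 0.92 [283. 330.] [0.6258 0.4715 0.11  ]
holder_hook 0.85 [275. 182.] [0.5855 0.1934 0.11  ]
holder_hook 0.77 [223. 231.] [0.6859 0.2623 0.11  ]
holder_card 0.68 [228. 244.] [0.7013 0.3042 0.067 ]
holder_card 0.63 [274. 178.] [0.5945 0.1961 0.067 ]
holder_card 0.58 [272. 304.] [0.6466 0.4446 0.067 ]
```

View pics/w0.png

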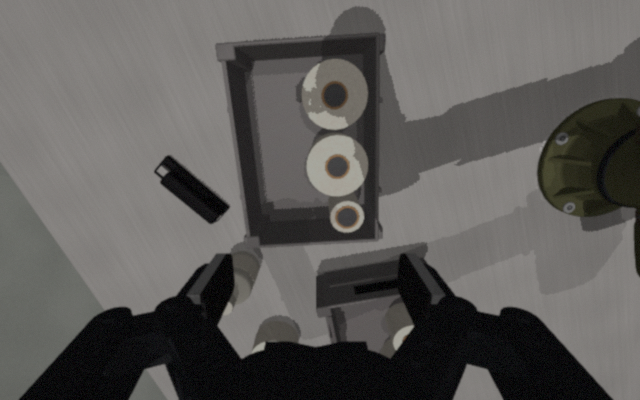

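View pics/w1.png

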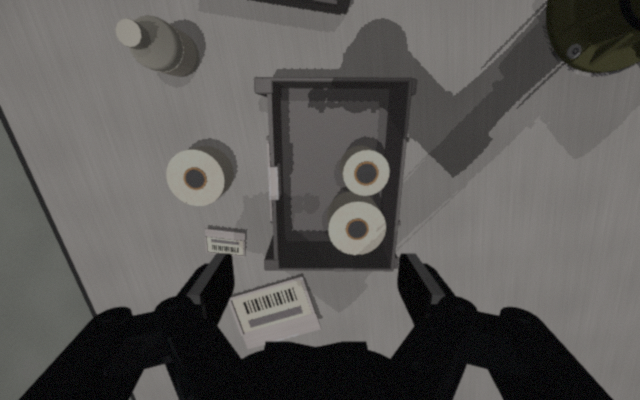

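Run:
```python
from h import *
# rasters of wrist clouds, top-down z>.1
for i,(cx,cy,a) in enumerate([(.585,-.23,-.35),(.585,.195,-.15)]):
    f=np.load(f"w{i}.npz"); P=cloud(f).reshape(-1,3)
    m=(f["z_map"].ravel()>0)&(P[:,2]>.108)&(P[:,2]<.14)&(np.hypot(P[:,0]-cx,P[:,1]-cy)<.35)
    Q=P[m]; img=np.zeros((560,800),np.uint8)
    for p in Q:
        c=int(400-(p[1]-cy)*1600); r=int(280-(p[0]-cx+.08)*1600)
        if 0<=c<800 and 0<=r<560: cv2.circle(img,(c,r),1,int(np.clip((p[2]-.1)*8000,40,255)),-1)
    cv2.imwrite(f"pics/wr{i}.png",img)
```

```text
(no output)
```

View pics/wr0.png

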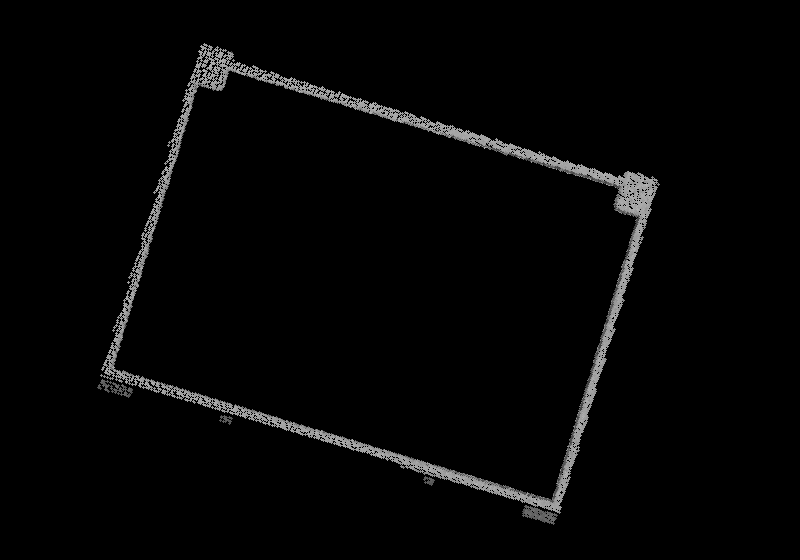

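View pics/wr1.png

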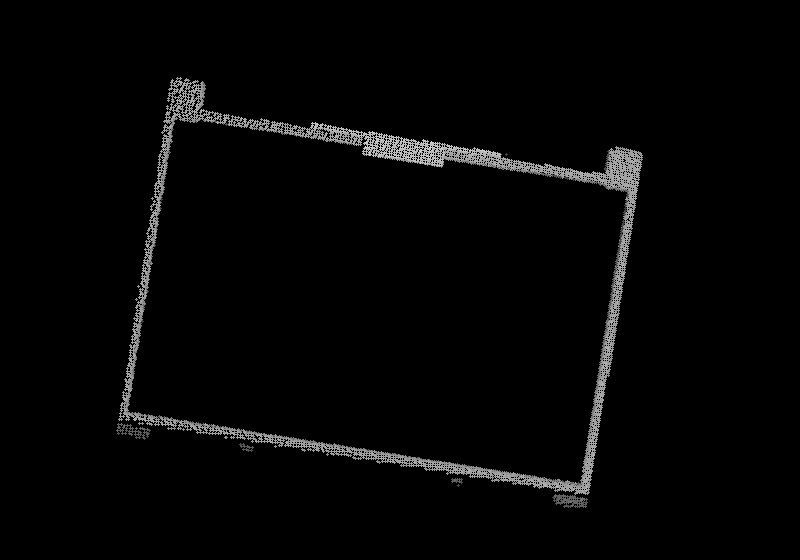

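```bash
cat > fit.py <<'E'
from h import *
def fit(f,cx,cy,a):
    P=cloud(f).reshape(-1,3); P=P[(f["z_map"].ravel()>0)&(P[:,2]>.113)&(P[:,2]<.13)]
    for it in range(4):
        x=np.array([np.cos(a),np.sin(a)]); y=np.array([-x[1],x[0]])
        D=P[:,:2]-[cx,cy]; X=D@x; Y=D@y
        # bounded to crate outline
        def line(m,U,V): # fit V=k*U+b robust
            k=m.copy()
            for _ in range(4):
                c=np.polyfit(U[k],V[k],1); r=V-np.polyval(c,U); k=m&(abs(r)<.0035)
            return c,k.sum(),np.percentile(V[k]-np.polyval(c,U[k]),[3,97])
        lab=line((abs(X)<.02)&(abs(Y)<.115),Y,X)
        bk=line((abs(X+.2)<.022)&(abs(Y)<.12),Y,X)
        s1=line((abs(Y-.147)<.015)&(X<-.03)&(X>-.17),X,Y)
        s2=line((abs(Y+.147)<.015)&(X<-.03)&(X>-.17),X,Y)
        ym=(np.polyval(s1[0],0)+np.polyval(s2[0],0))/2
        k=np.median([bk[0][0],-s1[0][0],-s2[0][0]])
        p=np.array([cx,cy])+lab[0][1]*x+ym*y; 
        print("yaw",round(a,4),"k lab,bk,s1,s2",lab[0][0].round(4),bk[0][0].round(4),-s1[0][0].round(4),-s2[0][0].round(4),"span",np.round(lab[0][1]-bk[0][1],4),"W",np.round(s1[0][1]-s2[0][1],4),"mid",p.round(4),lab[2].round(4))
        cx,cy=p; a=a+k
    print("z",np.median(P[(abs(X)<.02)&(abs(Y)<.12)][:,2]))
    return cx,cy,a
if __name__=="__main__":
    fit(np.load("w0.npz"),.595,-.225,-.3); print(); fit(np.load("w1.npz"),.59,.197,-.15)
E
python3 fit.py
python3 - <<'E'
import sys; sys.path.insert(0,'.')
from h import *
f=np.load("w1.npz"); P=cloud(f).reshape(-1,3); m=(P[:,2]>.12)&(P[:,2]<.14)&(np.hypot(P[:,0]-.587,P[:,1]-.195)<.045)
im=f["image"].reshape(-1,3).astype(int).min(1); b=im[m]; print(np.percentile(b,[5,50,95]))
Q=P[m][b>110]; print(len(Q),Q.min(0),Q.max(0),np.median(Q,0)); print(cv2.minAreaRect((Q[:,:2]*1000).astype(np.float32)))
E
```

```text
[ 78. 141. 149.]
345 [0.57690461 0.15099081 0.1211386 ] [0.60042391 0.23679788 0.12641358] [0.58717193 0.19115768 0.12369427]
((587.2875366210938, 194.71774291992188), (86.89849090576172, 14.042877197265625), 81.18061065673828)Traceback (most recent call last):
  File "fit.py", line 25, in <module>
    fit(np.load("w0.npz"),.595,-.225,-.3); print(); fit(np.load("w1.npz"),.59,.197,-.15)
    ~~~^^^^^^^^^^^^^^^^^^^^^^^^^^^^^^^^^^
  File "fit.py", line 15, in fit
    s1=line((abs(Y-.147)<.015)&(X<-.03)&(X>-.17),X,Y)
  File "fit.py", line 11, in line
    c=np.polyfit(U[k],V[k],1); r=V-np.polyval(c,U); k=m&(abs(r)<.0035)
    raise TypeError("expected non-empty vector for x")
TypeError: expected non-empty vector for x
```

```bash
sed -i 's/fit(np.load("w0.npz").*/fit(np.load("w0.npz"),.602,-.246,-.28); print(); fit(np.load("w1.npz"),.589,.196,-.153); print(); fit(np.load("top0.npz"),.602,-.246,-.28); fit(np.load("top0.npz"),.589,.196,-.153)/' fit.py; python3 fit.py
```

```text
yaw -0.28 k lab,bk,s1,s2 0.0121 0.0142 0.012 0.0122 span 0.2044 W 0.2915 mid [ 0.6016 -0.2462] [-0.0023  0.0032]
yaw -0.2678 k lab,bk,s1,s2 0.0242 0.0264 0.0245 0.0238 span 0.2045 W 0.2915 mid [ 0.6016 -0.2461] [-0.0024  0.0032]
yaw -0.2433 k lab,bk,s1,s2 0.0488 0.0509 0.0491 0.0479 span 0.2047 W 0.2917 mid [ 0.6016 -0.2461] [-0.0023  0.0032]
yaw -0.1942 k lab,bk,s1,s2 0.0983 0.1002 0.0911 0.0822 span 0.2054 W 0.2921 mid [ 0.6018 -0.2453] [-0.0023  0.0033]
z 0.12031386913046122

yaw -0.153 k lab,bk,s1,s2 0.0048 0.0055 0.0036 0.0113 span 0.1924 W 0.2926 mid [0.5876 0.193 ] [-0.0028  0.0033]
yaw -0.1475 k lab,bk,s1,s2 0.0106 0.011 0.0094 0.0168 span 0.1925 W 0.2926 mid [0.5876 0.1929] [-0.0028  0.0033]
yaw -0.1365 k lab,bk,s1,s2 0.0216 0.0219 0.0206 0.0276 span 0.1925 W 0.2926 mid [0.5876 0.1929] [-0.0028  0.0033]
yaw -0.1146 k lab,bk,s1,s2 0.0435 0.0435 0.0422 0.0495 span 0.1926 W 0.2929 mid [0.5876 0.1929] [-0.0028  0.0033]
z 0.12126348639482706

yaw -0.28 k lab,bk,s1,s2 0.0115 0.0117 0.0106 0.011 span 0.2055 W 0.2932 mid [ 0.6062 -0.2453] [-0.0029  0.0031]
yaw -0.269 k lab,bk,s1,s2 0.0227 0.0225 0.0215 0.0232 span 0.2055 W 0.2934 mid [ 0.6062 -0.2454] [-0.0029  0.0032]
yaw -0.2465 k lab,bk,s1,s2 0.0452 0.0446 0.0449 0.0462 span 0.2057 W 0.2936 mid [ 0.6062 -0.2454] [-0.0029  0.0032]
yaw -0.2016 k lab,bk,s1,s2 0.0901 0.09 0.0817 0.0872 span 0.2063 W 0.2948 mid [ 0.6062 -0.245 ] [-0.0029  0.0032]
z 0.11977012469873903
yaw -0.153 k lab,bk,s1,s2 0.0035 0.0055 0.0076 0.0076 span 0.1935 W 0.2929 mid [0.5918 0.1927] [-0.003   0.0032]
yaw -0.1454 k lab,bk,s1,s2 0.0109 0.0132 0.015 0.014 span 0.1936 W 0.2928 mid [0.5918 0.1927] [-0.003   0.0032]
yaw -0.1315 k lab,bk,s1,s2 0.0248 0.0269 0.0291 0.0268 span 0.1936 W 0.2927 mid [0.5918 0.1928] [-0.003   0.0032]
yaw -0.1046 k lab,bk,s1,s2 0.0518 0.0547 0.0556 0.0559 span 0.1938 W 0.2933 mid [0.5918 0.1927] [-0.003   0.0032]
z 0.12151480146837923
```

```bash
sed -i 's/a=a+k/a=a-k/' fit.py; python3 fit.py | grep -v '^$' | awk '/z /{print last; print} {last=$0}'
cat > hook.py <<'E'
from h import *
def hook(f,cx,cy,a,tag):
    P=cloud(f).reshape(-1,3); br=f["image"].reshape(-1,3).astype(int).min(1)
    x=np.array([np.cos(a),np.sin(a)]); y=np.array([-x[1],x[0]]); D=P[:,:2]-[cx,cy]; X=D@x; Y=D@y
    m=(f["z_map"].ravel()>0)&(abs(X)<.014)&(abs(Y)<.08)&(P[:,2]>.1165)&(P[:,2]<.13)
    img=np.zeros((200,800,3),np.uint8)
    for X_,Y_,b,z in zip(X[m],Y[m],br[m],P[m][:,2]): cv2.circle(img,(int(400-Y_*4500),int(100-X_*4500)),2,(int(b),int(b),int(np.clip((z-.115)*25000,0,255))),-1)
    cv2.imwrite(f"pics/{tag}.png",img)
    k=m&(br>105)&(P[:,2]>.1205); 
    h=k&(abs(Y)<.035)
    print("hook Y",np.percentile(Y[h&(X<-.002)],[0,2,98,100]).round(4),"X",np.percentile(X[h&(abs(Y)<.02)],[2,98]).round(4),"plate Y",np.percentile(Y[k&(X>.002)],[0,1,99,100]).round(4),"z",np.median(P[h][:,2]))
if __name__=="__main__": hook(np.load("w1.npz"),.5876,.193,-.158,"hk0")
E
python3 hook.py
```

```text
yaw -0.2924 k lab,bk,s1,s2 -0.0004 0.0017 -0.0001 0.0 span 0.2044 W 0.2915 mid [ 0.6016 -0.2462] [-0.0024  0.0032]
z 0.12031386913046122
yaw -0.1587 k lab,bk,s1,s2 -0.0005 0.0 -0.0021 0.0059 span 0.1924 W 0.2926 mid [0.5876 0.193 ] [-0.0028  0.0033]
z 0.12126348639482706
yaw -0.2912 k lab,bk,s1,s2 0.0004 0.0 -0.0011 0.0036 span 0.2055 W 0.2936 mid [ 0.6061 -0.2454] [-0.0029  0.0032]
z 0.11977012469873903
yaw -0.1591 k lab,bk,s1,s2 -0.0028 -0.0004 0.0012 -0.0 span 0.1936 W 0.2927 mid [0.5918 0.1927] [-0.003   0.0032]
z 0.12151480146837923
hook Y [-0.0254 -0.0247  0.0228  0.024 ] X [-0.0074  0.0061] plate Y [-0.0603 -0.059   0.0568  0.0583] z 0.12369933714945279
```

View pics/hk0.png

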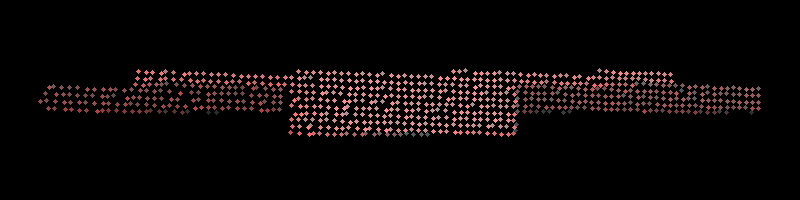

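Run:
```python
from h import *
from hook import hook
from fit import fit
a=-.1587; x=np.array([np.cos(a),np.sin(a),0]); y=np.array([-x[1],x[0],0])
p0=np.array([.5897,.193,0])-.001*y
robot.reach(list(p0+[0,0,.20]),q(np.pi+a)); robot.wait(.3)
f=robot.grab_frame("wrist"); cv2.imwrite("pics/w2.png",f["image"]); np.savez("w2.npz",**f)
o=robot.get_obs(); print(o["time"],o["tcp_pos"],o["force"])
hook(f,.5876,.193,a,"hk1")
```

```text
6.2667 [0.58965008 0.19229273 0.20125794] [-0.28888634  0.18150265  0.09597325]
hook Y [-0.0259 -0.025   0.0227  0.0237] X [-0.0071  0.0062] plate Y [-0.057  -0.0375  0.0579  0.0595] z 0.1234801185190542
```

View pics/w2.png

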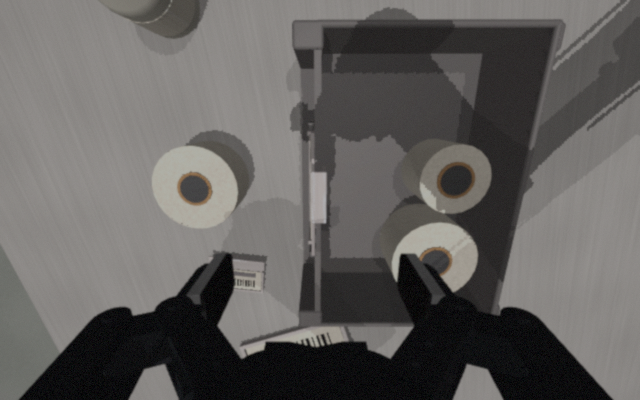

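View pics/hk1.png

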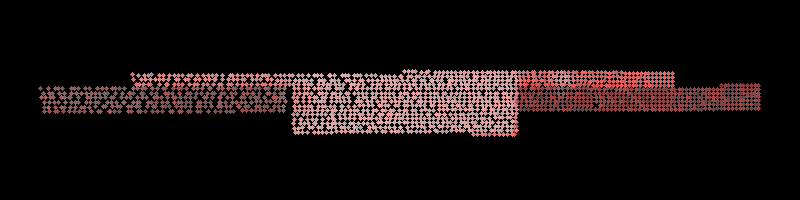

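Run:
```python
from h import *
a=-.1587; x=np.array([np.cos(a),np.sin(a),0]); y=np.array([-x[1],x[0],0])
p0=np.array([.5897,.193,.091])-.001*y
print(robot.movel(list(p0),vel=.12,stop_force=6)); 
robot.movel(list(p0-x*.029),vel=.1)
robot.wait(.2); f0=robot.get_obs()["force"]
hit=robot.movel(list(p0-x*.043),vel=.015,stop_force=2.5)
o=robot.get_obs(); print(hit,o["time"],((o["tcp_pos"]-p0)@x),((o["tcp_pos"]-p0)@y),o["tcp_pos"],(o["force"]-f0).round(2),o["opening"])
```

```text
False
False 9.05 -0.04295385894100575 7.569439454570005e-06 [0.54712908 0.19880824 0.09100695] [1.63 0.32 1.35] 0.08546703323811396
```

Run:
```python
from h import *
from hook import hook
f=robot.grab_frame("wrist"); cv2.imwrite("pics/w3.png",f["image"]); np.savez("w3.npz",**f)
print(robot.get_obs()["force"])
hook(f,.5876,.193,-.1587,"hk2")
f=robot.grab_frame("scene"); cv2.imwrite("pics/s3.png",cv2.resize(f["image"][130:290,260:470],None,fx=3.5,fy=3.5)); np.savez("s3.npz",**f)
```

```text
[-0.26417794  0.06266447 -0.79619793]
hook Y [-0.0259 -0.0247  0.0237  0.0249] X [-0.0078  0.0059] plate Y [-0.0799 -0.0768  0.0589  0.0721] z 0.12352865537020195
```

View pics/w3.png

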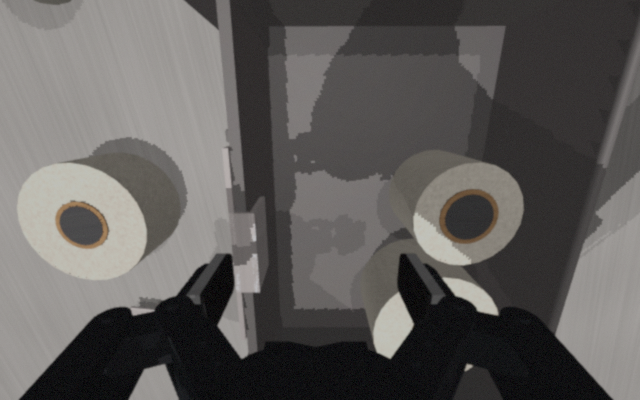

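View pics/s3.png

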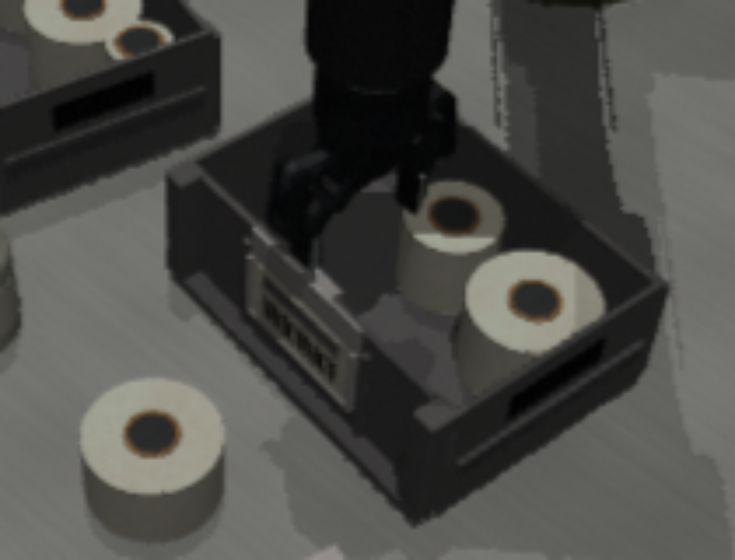

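Run:
```python
from h import *
f=np.load("w3.npz"); P=cloud(f); v=f["z_map"]>0
a=-.1587; x=np.array([np.cos(a),np.sin(a)]); y=np.array([-x[1],x[0]]); D=P[...,:2]-[.5876,.193]; X=D@x; Y=D@y
tcp=robot.get_obs()["tcp_pos"]; print("tcp local",(tcp[:2]-[.5876,.193])@x,(tcp[:2]-[.5876,.193])@y)
for r in (260,270,280,290,300):
    for c in range(196,262,5):
        if v[r,c]: print(r,c,(X[r,c]*1000).round(1),(Y[r,c]*1000).round(1),(P[r,c,2]*1000).round(1),f["image"][r,c].min(),end=" | ")
    print()
for r in (262,270,280,290):
    for c in range(395,440,5):
        if v[r,c]: print(r,c,(X[r,c]*1000).round(1),(Y[r,c]*1000).round(1),(P[r,c,2]*1000).round(1),end=" | ")
    print()
```

```text
tcp local -0.04087955677363561 -0.0006986199045412825
260 196 85.6 70.8 0.8 154 | 260 201 80.2 70.7 1.0 152 | 260 206 75.0 70.8 0.8 154 | 260 211 7.9 -11.3 149.2 101 | 260 216 5.3 -11.7 149.9 67 | 260 221 3.1 -11.4 149.4 52 | 260 226 1.4 -10.5 147.7 14 | 260 231 1.6 -6.2 140.0 28 | 260 236 4.3 2.9 123.4 96 | 260 241 1.5 3.1 123.1 97 | 260 246 -1.3 3.3 122.8 104 | 260 251 -4.6 2.3 124.6 163 | 260 256 -7.3 2.7 123.9 157 | 260 261 -7.8 8.6 113.1 73 | 
270 196 14.4 -7.6 151.9 55 | 270 201 12.1 -7.6 151.9 13 | 270 206 7.3 -10.9 157.3 67 | 270 211 4.2 -12.2 159.5 68 | 270 216 2.5 -11.4 158.2 28 | 270 221 1.2 -10.0 155.8 10 | 270 226 1.2 -6.2 149.6 10 | 270 231 1.6 -1.3 141.3 8 | 270 236 4.7 9.2 123.8 159 | 270 241 2.0 9.6 123.2 159 | 270 246 -0.9 9.6 123.1 159 | 270 251 -3.8 9.7 122.9 159 | 270 256 -6.7 9.7 123.0 159 | 270 261 -7.9 14.2 115.4 75 | 
280 196 11.4 -7.2 159.5 42 | 280 201 6.2 -11.2 165.8 67 | 280 206 4.2 -11.2 165.7 66 | 280 211 2.1 -11.1 165.6 13 | 280 216 1.5 -8.8 162.1 9 | 280 221 0.9 -6.2 158.1 11 | 280 226 1.6 -1.0 149.9 10 | 280 231 1.6 3.4 143.1 11 | 280 236 5.4 16.0 12
[... 1236 characters left out ...]
84.0 -1.9 142.3 | 270 405 -84.6 -5.0 147.6 | 270 410 -84.3 -9.4 155.0 | 270 415 -85.2 -11.5 158.4 | 270 420 -87.2 -11.7 158.8 | 270 425 -89.7 -11.3 158.1 | 270 430 -95.1 -7.2 151.2 | 270 435 -97.1 -7.5 151.8 | 
280 395 -105.0 50.1 70.6 | 280 400 -84.1 3.1 143.6 | 280 405 -84.0 -1.5 150.7 | 280 410 -83.7 -6.0 157.8 | 280 415 -84.0 -9.1 162.6 | 280 420 -84.9 -11.0 165.6 | 280 425 -86.6 -11.7 166.5 | 280 430 -88.8 -11.4 166.1 | 280 435 -93.8 -7.6 160.1 | 
290 395 -102.2 51.8 81.7 | 290 400 -84.1 8.0 145.0 | 290 405 -84.2 3.3 151.8 | 290 410 -84.3 -0.7 157.6 | 290 415 -84.1 -5.0 163.7 | 290 420 -84.1 -8.4 168.7 | 290 425 -84.2 -11.3 173.0 | 290 430 -86.1 -11.5 173.2 | 290 435 -88.1 -11.4 173.0 |
```

Run:
```python
from h import *
f=np.load("w3.npz"); K,Rm,t=cam(f); P=cloud(f)
a=-.1587; x=np.array([np.cos(a),np.sin(a),0]); y=np.array([-x[1],x[0],0])
def pr(X,Y,z):
    p=np.array([.5876,.193,0])+X*x+Y*y+[0,0,z]; c=Rm@p+t; return (K@c/c[2])[:2].round(0)
for z in (.104,.115,.125,.135,.14,.15,.16,.17): print(z,pr(.0015,-.0117,z),pr(.0015,.0103,z),pr(-.084,-.0117,z))
im=f["image"][230:330,180:280]; cv2.imwrite("pics/fz.png",cv2.resize(cv2.convertScaleAbs(im,alpha=2.5),None,fx=6,fy=6,interpolation=cv2.INTER_NEAREST))
f=np.load("s3.npz"); K,Rm,t=cam(f)
for z in (.104,.125,.14,.15,.17): print(z,pr(.0015,0,z),pr(.014,0,z),pr(-.084,0,z), [ (np.array(p)-[260,130])*3.5 for p in [pr(.0015,0,z),pr(-.084,0,z)]])
```

```text
0.104 [247. 224.] [249. 255.] [384. 224.]
0.115 [242. 231.] [245. 264.] [388. 231.]
0.125 [238. 238.] [241. 273.] [393. 238.]
0.135 [233. 246.] [237. 283.] [398. 246.]
0.14 [230. 250.] [234. 288.] [400. 250.]
0.15 [224. 260.] [228. 300.] [407. 260.]
0.16 [217. 272.] [222. 314.] [414. 272.]
0.17 [209. 285.] [214. 330.] [422. 285.]
0.104 [348. 213.] [344. 215.] [375. 198.] [array([308. , 290.5]), array([402.5, 238. ])]
0.125 [349. 207.] [345. 210.] [375. 192.] [array([311.5, 269.5]), array([402.5, 217. ])]
0.14 [349. 203.] [345. 205.] [376. 188.] [array([311.5, 255.5]), array([406., 203.])]
0.15 [349. 200.] [345. 203.] [376. 185.] [array([311.5, 245. ]), array([406. , 192.5])]
0.17 [350. 195.] [345. 197.] [377. 179.] [array([315. , 227.5]), array([409.5, 171.5])]
```

View pics/fz.png

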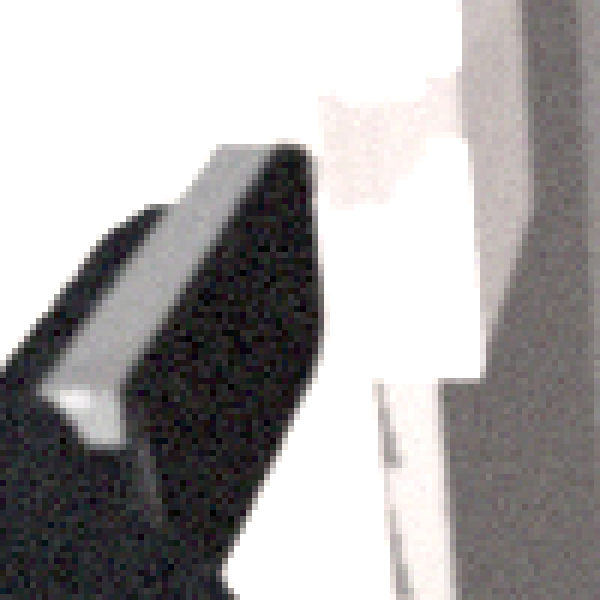

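Run:
```python
from h import *
robot.close(20)
f=robot.grab_frame("wrist"); cv2.imwrite("pics/w4.png",f["image"]); np.savez("w4.npz",**f)
o=robot.get_obs(); print(o["time"],o["opening"],o["tcp_pos"],o["force"])
K,Rm,t=cam(f)
a=-.1587; x=np.array([np.cos(a),np.sin(a),0]); y=np.array([-x[1],x[0],0])
for d in (-.011,.011):
  for z in (.091,.1,.11,.12,.13,.14,.15):
    p=o["tcp_pos"]*[1,1,0]+d*y+[0,0,z]; c=Rm@p+t; print(d,z,(K@c/c[2])[:2].round(0))
```

```text
9.9667 0.00017057256405041425 [0.5470809  0.19882211 0.09100015] [ 0.03953783 -0.06679649 -0.41708337]
-0.011 0.091 [315. 216.]
-0.011 0.1 [315. 221.]
-0.011 0.11 [315. 227.]
-0.011 0.12 [315. 234.]
-0.011 0.13 [315. 242.]
-0.011 0.14 [315. 250.]
-0.011 0.15 [314. 260.]
0.011 0.091 [315. 246.]
0.011 0.1 [315. 252.]
0.011 0.11 [315. 260.]
0.011 0.12 [315. 268.]
0.011 0.13 [315. 278.]
0.011 0.14 [315. 288.]
0.011 0.15 [315. 300.]
```

View pics/w4.png

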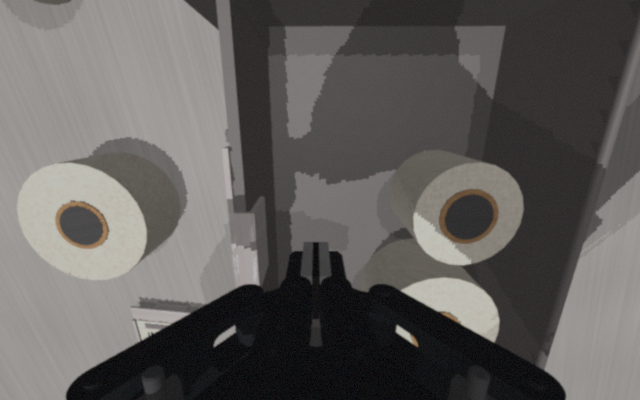

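Run:
```python
from h import *
a=-.1587; x=np.array([np.cos(a),np.sin(a),0]); y=np.array([-x[1],x[0],0])
p=np.array([.5876,.193,0])-.001*y
o=robot.get_obs()["tcp_pos"]
robot.movel([o[0],o[1],.135],vel=.15)
robot.movel(list(p+[0,0,.135]),vel=.15)
hit=robot.movel(list(p+[0,0,.075]),vel=.03,stop_force=3)
o=robot.get_obs(); print(hit,o["time"],o["tcp_pos"],o["force"])
```

```text
True 12.225 [0.58748364 0.19192185 0.08919944] [-1.39802192  0.29961815  3.8819013 ]
```

Run:
```python
from h import *
a=-.1587; x=np.array([np.cos(a),np.sin(a),0]); y=np.array([-x[1],x[0],0])
p=np.array([.5876,.193,0])-.001*y
robot.movel(list(p+[0,0,.12]),vel=.12)
robot.open_gripper()
f0=robot.get_obs()["force"]
print(robot.movel(list(p+[0,0,.058]),vel=.1,stop_force=5))
o=robot.get_obs(); print(o["time"],o["tcp_pos"],o["force"]-f0)
f=robot.grab_frame("wrist"); cv2.imwrite("pics/w5.png",f["image"]); np.savez("w5.npz",**f)
```

```text
False
14.1917 [0.5878887  0.19212042 0.05875142] [ 0.78462911 -0.90799351  0.55682332]
```

View pics/w5.png

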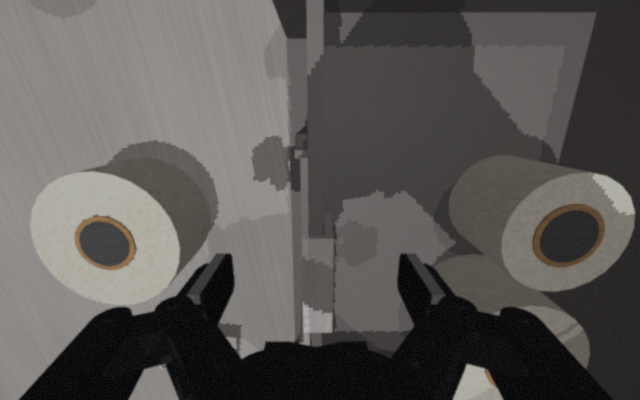

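Run:
```python
from h import *
f0=robot.get_obs()["force"]
robot.close(20); robot.wait(.1)
o=robot.get_obs(); print(o["time"],o["opening"],o["tcp_pos"],(o["force"]-f0).round(2),o["torque"].round(2))
f=robot.grab_frame("wrist"); cv2.imwrite("pics/w6.png",f["image"]); np.savez("w6.npz",**f)
```

```text
14.9833 0.013842175046459201 [0.58715621 0.19205583 0.05812789] [-3.16  0.08  2.06] [ 0.07  1.15 -0.02]
```

View pics/w6.png

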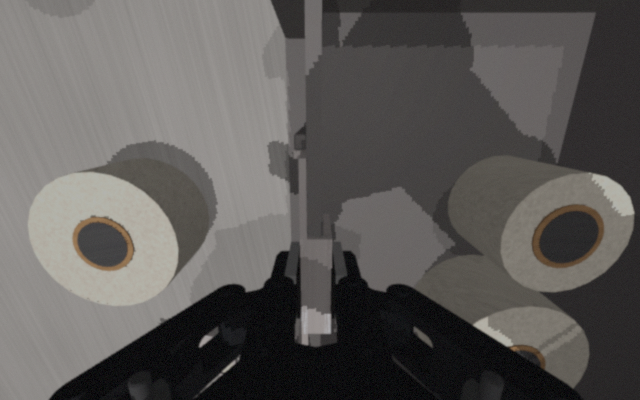

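Run:
```python
from h import *
robot.close(70)
o=robot.get_obs(); print(o["opening"],o["force"].round(2)); p=o["tcp_pos"]
robot.movel([p[0],p[1],.095],vel=.03)
o=robot.get_obs(); print(o["time"],o["tcp_pos"],o["force"].round(2))
robot.movel([p[0],p[1],.165],vel=.12); robot.wait(.3)
o=robot.get_obs(); print(o["time"],o["opening"],o["tcp_pos"],o["force"].round(2))
f=robot.grab_frame("wrist"); cv2.imwrite("pics/w7.png",f["image"]); np.savez("w7.npz",**f)
P=cloud(f); a=-.1587; x=np.array([np.cos(a),np.sin(a),0]); y=np.array([-x[1],x[0],0])
D=P-o["tcp_pos"]; X=D@x;Y=D@y;Z=D[...,2]
m=(f["z_map"]>0)&(abs(X)<.012)&(abs(Y)<.08)&(Z>.04)&(Z<.08)
img=np.zeros((500,800),np.uint8)
for X_,Y_,b in zip(Y[m],Z[m],f["image"].min(2)[m]): cv2.circle(img,(int(400-X_*4500),int(350-Y_*4500)),2,int(b)+30 if b<225 else 255,-1)
cv2.imwrite("pics/hk7.png",img)
f=robot.grab_frame("scene"); cv2.imwrite("pics/s7.png",cv2.resize(f["image"][80:290,240:470],None,fx=2.8,fy=2.8))
```

```text
0.013165770056762708 [-5.    0.06  4.08]
16.6333 [0.58714193 0.19201537 0.09476029] [ 0.04  0.7  -1.08]
17.6667 0.01291645079049938 [0.5869579  0.19196992 0.16437439] [-0.9  -0.53 -2.48]
```

View pics/w7.png

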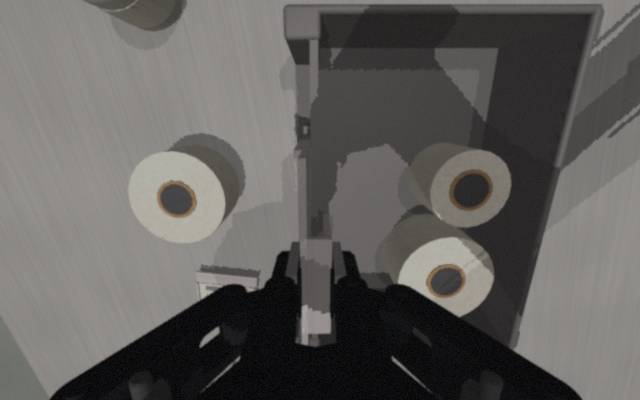

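View pics/s7.png

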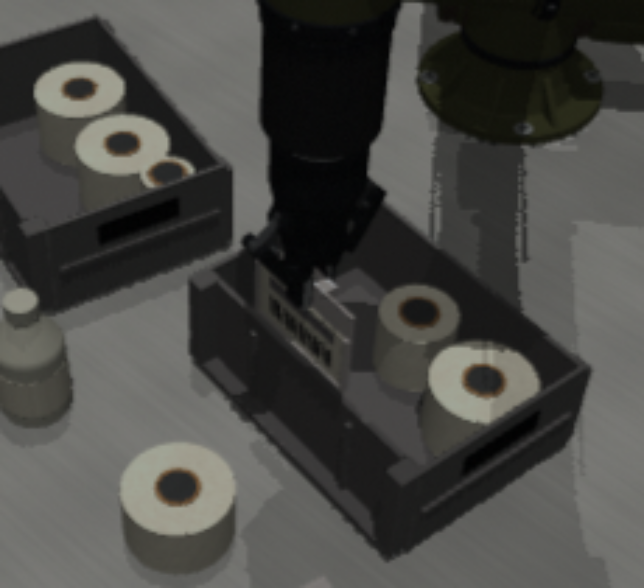

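View pics/hk7.png

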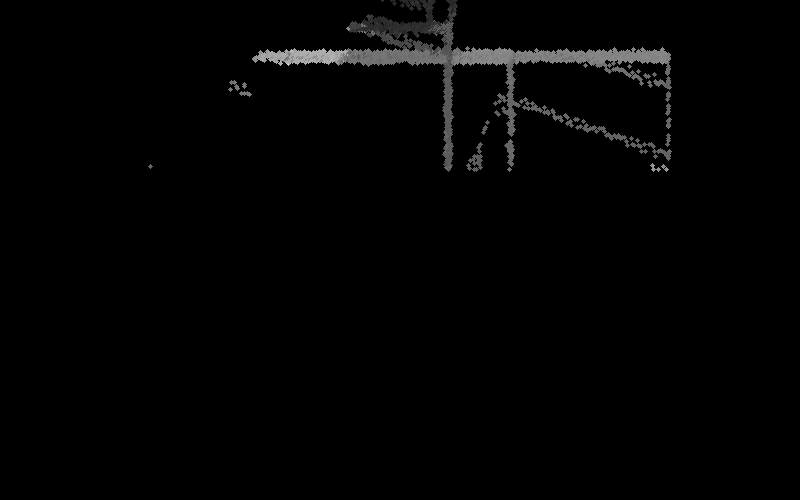

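Run:
```python
from h import *
from fit import fit
a=-.2924; x=np.array([np.cos(a),np.sin(a),0]); y=np.array([-x[1],x[0],0]); c=np.array([.6016,-.2462,0])
o=robot.get_obs()["tcp_pos"]; robot.movel([o[0],o[1],.20],vel=.15)
robot.movel(list(c+.02*x+[0,0,.20]),rot=q(np.pi+a),vel=.2); robot.wait(.3)
o=robot.get_obs(); print(o["time"],o["tcp_pos"],o["force"].round(2),o["opening"])
f=robot.grab_frame("wrist"); cv2.imwrite("pics/w8.png",f["image"]); np.savez("w8.npz",**f)
def ribs(f,cx,cy,a,tag):
    P=cloud(f); x=np.array([np.cos(a),np.sin(a)]); y=np.array([-x[1],x[0]]); D=P[...,:2]-[cx,cy]; X=D@x; Y=D@y; Z=P[...,2]
    m=(f["z_map"]>0)&(X<.014)&(X>-.014)&(abs(Y)<.085)&(Z>.06)&(Z<.13)
    img=np.zeros((200,800,3),np.uint8)
    for X_,Y_,z in sorted(zip(X[m],Y[m],Z[m]),key=lambda s:s[2]): cv2.circle(img,(int(400-Y_*4500),int(100-X_*4500)),2,(60,int(np.clip((z-.07)*4500,0,255)),255 if z>.115 else 0),-1)
    cv2.imwrite(f"pics/{tag}.png",img)
    k=m&(X>.0045)&(X<.0085)&(Z>.1)&(Z<.110); 
    for s in (-1,1):
        kk=k&(Y*s>.055)&(Y*s<.08)
        if kk.any(): print(tag,s,kk.sum(),np.percentile(Y[kk],[0,10,90,100]).round(4),np.median(Z[kk]))
ribs(np.load("w2.npz"),.5876,.193,-.1587,"rb2"); ribs(f,c[0],c[1],a,"rb8"); ribs(np.load("w3.npz"),.5876,.193,-.1587,"rb3")
ft=np.load("top0.npz"); ribs(ft,.6061,-.2454,-.2912,"rbt8"); ribs(ft,.5918,.1927,-.1587,"rbt2")
```

```text
20.825 [ 0.62080456 -0.25172667  0.20005579] [-0.57  0.43 -2.85] 0.012888659091254537
rb2 -1 28 [-0.0684 -0.0684 -0.063  -0.063 ] 0.10686598212519696
rb2 1 17 [0.0634 0.0638 0.0695 0.0699] 0.10610822712705037
rb8 -1 31 [-0.069  -0.069  -0.0636 -0.0627] 0.10642211559600002
rb3 -1 25 [-0.0691 -0.0683 -0.0631 -0.0626] 0.10680534937204476
rbt8 -1 3 [-0.0695 -0.0691 -0.0653 -0.0647] 0.10453435249844958
rbt8 1 1 [0.068 0.068 0.068 0.068] 0.10792618810353179
rbt2 -1 3 [-0.069  -0.0684 -0.0638 -0.0632] 0.10651759256155631
rbt2 1 5 [0.0638 0.0651 0.07   0.0702] 0.10452078576544174
```

View pics/w8.png

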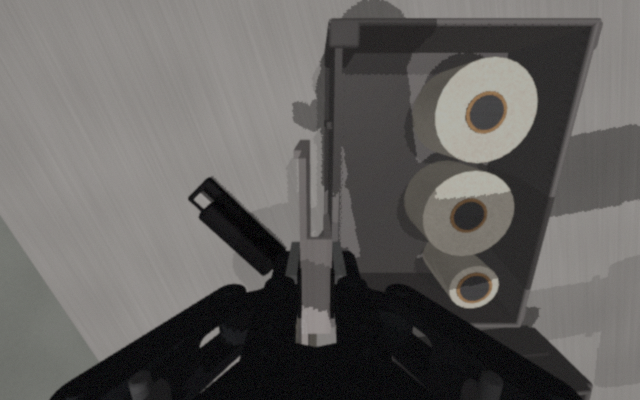

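View pics/rb8.png

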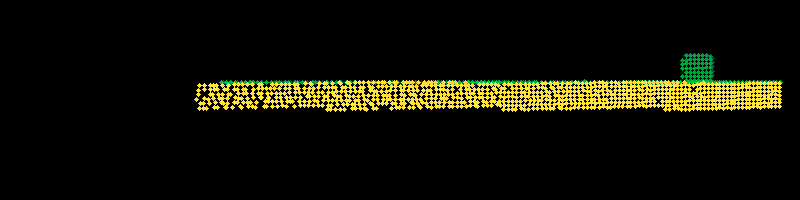

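View pics/rb2.png

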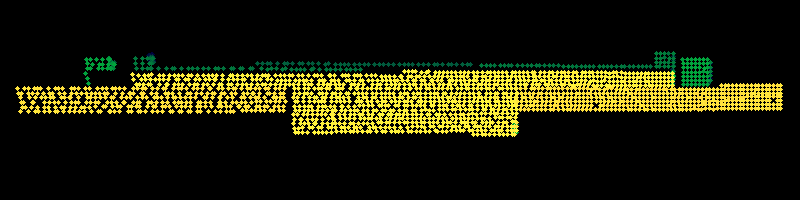

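```bash
cat > lc.py <<'E'
from h import *
a=-.2924; x=np.array([np.cos(a),np.sin(a),0]); y=np.array([-x[1],x[0],0]); c=np.array([.6016,-.2462,0])
def st(t=""):
    o=robot.get_obs(); d=o["tcp_pos"]-c; F=o["force"]; T=o["torque"]
    print(t,"t%.2f"%o["time"],"X %.2f Y %.2f z %.2f mm"%(d@x*1e3,d@y*1e3,d[2]*1e3),"F xyz",(F@x).round(2),(F@y).round(2),F[2].round(2),"T",(T@x).round(2),(T@y).round(2),T[2].round(2),"op",o["opening"].round(4)); return o
def go(X,Y,z,**k): return robot.movel(list(c+X*x+Y*y+[0,0,z]),**k)
E
python3 - <<'E'
from lc import *
print(go(.02,0,.095,vel=.1,stop_force=4)); st()
print(go(.009,0,.095,vel=.05,stop_force=3)); robot.wait(.3); st()
print(go(-.007,0,.095,vel=.01,stop_force=2)); st()
robot.wait(.2); st()
E
```

```text
FalseTraceback (most recent call last):
  File "<stdin>", line 2, in <module>
  File "lc.py", line 5, in st
    print(t,"t%.2f"%o["time"],"X %.2f Y %.2f z %.2f mm"%(d@x*1e3,d@y*1e3,d[2]*1e3),"F xyz",(F@x).round(2),(F@y).round(2),F[2].round(2),"T",(T@x).round(2),(T@y).round(2),T[2].round(2),"op",o["opening"].round(4)); return o
                                                                                                                                                                                            ^^^^^^^^^^^^^^^^^^
AttributeError: 'float' object has no attribute 'round'
```

```bash
sed -i 's/o\["opening"\].round(4)/round(float(o["opening"]),4)/' lc.py
python3 - <<'E'
from lc import *
st()
print(go(.009,0,.095,vel=.05,stop_force=3)); robot.wait(.3); st()
print(go(-.007,0,.095,vel=.01,stop_force=2)); st()
robot.wait(.2); st()
E
```

```text
t22.07 X 20.54 Y -0.06 z 96.13 mm F xyz -0.83 0.64 -1.83 T 0.05 0.06 0.03 op 0.0131
False
 t22.74 X 9.05 Y 0.01 z 94.88 mm F xyz 0.03 0.01 -1.46 T -0.04 -0.02 0.01 op 0.013
True
 t23.68 X 0.30 Y 0.14 z 94.35 mm F xyz 2.97 -0.18 0.1 T -0.02 -0.97 0.03 op 0.0131
 t23.88 X 0.26 Y 0.16 z 93.73 mm F xyz 4.37 0.17 0.55 T -0.08 -1.49 0.05 op 0.0131
```

Run:
```python
from lc import *
go(.0012,0,.095,vel=.02); robot.wait(.3); st("backoff")
print(go(.0012,0,.084,vel=.02,stop_force=5)); st()
f=robot.grab_frame("wrist"); cv2.imwrite("pics/w9.png",f["image"]); np.savez("w9.npz",**f)
f=robot.grab_frame("scene"); cv2.imwrite("pics/s9.png",cv2.resize(f["image"][40:240,180:400],None,fx=2.8,fy=2.8))
```

```text
backoff t24.47 X 0.99 Y 0.00 z 94.79 mm F xyz 0.07 -0.08 -2.27 T -0.02 0.0 0.01 op 0.0131
False
 t25.17 X 1.25 Y -0.06 z 84.07 mm F xyz 0.01 -0.93 -1.14 T 0.02 -0.02 -0.01 op 0.013
```

View pics/w9.png

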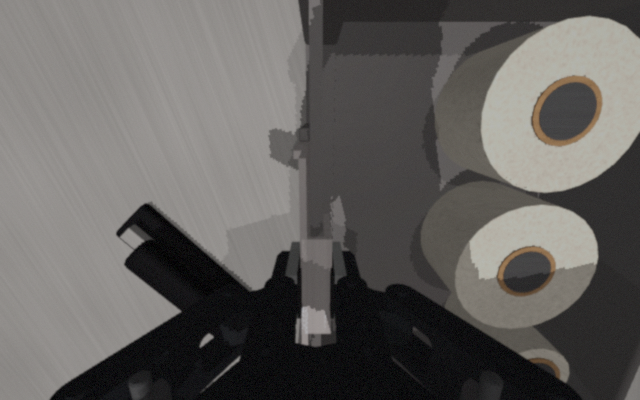

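View pics/s9.png

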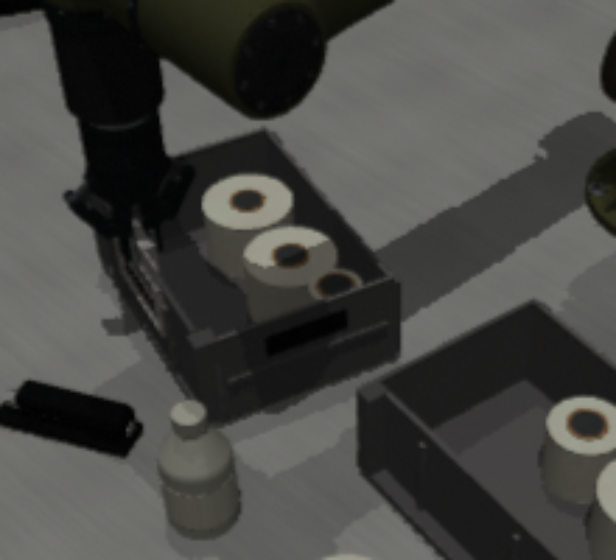

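Run:
```python
from lc import *
print(go(.0010,0,.072,vel=.015,stop_force=10)); st()
print(go(.0010,0,.064,vel=.012,stop_force=12)); st()
```

```text
False
 t26.22 X 0.82 Y -0.25 z 72.26 mm F xyz -5.75 -0.49 4.24 T -0.1 1.71 0.0 op 0.0129
False
 t27.03 X 0.46 Y 0.04 z 63.33 mm F xyz -5.36 -0.36 0.26 T -0.06 1.71 -0.05 op 0.0131
```

Run:
```python
from lc import *
go(.0003,0,.063,vel=.01); st()
print(go(.0003,0,.054,vel=.01,stop_force=12)); st(); robot.wait(.3); st()
```

```text
t27.31 X 0.39 Y 0.00 z 62.87 mm F xyz -3.43 -0.3 0.03 T -0.14 1.1 0.02 op 0.0128
True
 t27.94 X 0.32 Y -0.03 z 58.25 mm F xyz -1.39 0.46 2.55 T 0.14 0.04 0.03 op 0.0127
 t28.24 X 0.22 Y -0.01 z 58.20 mm F xyz 3.58 0.66 4.95 T 0.3 -1.2 0.03 op 0.0132
```

Run:
```python
from lc import *
print(go(.0003,0,.055,vel=.008,stop_force=9)); st(); robot.wait(.3); st()
f=robot.grab_frame("wrist"); np.savez("w10.npz",**f)
P=cloud(f); D=P-c; X=D@x;Y=D@y
v=f["z_map"]>0
k=v&(abs(X)<.006)&(abs(Y)<.022)&(P[...,2]>.119)&(P[...,2]<.135)&(f["image"].min(2)>85); print("bridge",np.percentile(P[k][:,2],[10,50,90]),k.sum())
k=v&(abs(X-.001)<.002)&(Y<-.07)&(Y>-.11)&(P[...,2]>.11)&(P[...,2]<.135); print("rim",np.percentile(P[k][:,2],[10,50,90]),k.sum())
```

```text
True
 t28.48 X 0.20 Y -0.08 z 58.23 mm F xyz -0.55 0.13 2.6 T 0.21 0.17 -0.04 op 0.013
 t28.78 X 0.21 Y -0.09 z 58.22 mm F xyz -2.24 0.17 2.14 T 0.04 0.63 -0.03 op 0.013
bridge [0.12277941 0.12346122 0.12416804] 2146
rim [0.11967489 0.12050121 0.12134671] 1218
```

Run:
```python
from lc import *
robot.open_gripper(); robot.wait(.2); st()
o=robot.get_obs()["tcp_pos"]
robot.movel([o[0],o[1],.16],vel=.1); robot.wait(.4); st()
f=robot.grab_frame("wrist"); np.savez("w11.npz",**f); cv2.imwrite("pics/w11.png",f["image"])
P=cloud(f); D=P-c; X=D@x;Y=D@y; v=f["z_map"]>0
k=v&(abs(X)<.005)&(abs(Y)<.022)&(P[...,2]>.119)&(P[...,2]<.135); print("bridge",np.percentile(P[k][:,2],[10,50,90]))
k=v&(abs(X-.001)<.002)&(Y<-.07)&(Y>-.11)&(P[...,2]>.11)&(P[...,2]<.135); print("rim",np.median(P[k][:,2]))
from hook import hook; hook(f,c[0],c[1],a,"hk11")
f=robot.grab_frame("scene"); np.savez("s11.npz",**f); cv2.imwrite("pics/s11.png",f["image"])
f=robot.grab_frame("top"); np.savez("t11.npz",**f)
from fit import fit
fit(f,.6062,-.2454,-.2912); fit(f,.5918,.1927,-.159)
```

```text
t29.73 X 0.83 Y 0.02 z 58.77 mm F xyz 0.1 0.05 0.2 T 0.04 0.07 0.01 op 0.0852
 t31.29 X 0.78 Y 0.00 z 159.86 mm F xyz -0.51 -0.75 0.95 T 0.08 0.02 -0.01 op 0.0851
bridge [0.12274429 0.12347222 0.12430021]
rim 0.1204283100084903
hook Y [-0.0239 -0.0229  0.024   0.0252] X [-0.0066  0.0063] plate Y [-0.0587 -0.0541  0.0593  0.0608] z 0.12351168423895317Traceback (most recent call last):
  File "<stdin>", line 13, in <module>
  File "fit.py", line 13, in fit
    lab=line((abs(X)<.02)&(abs(Y)<.115),Y,X)
  File "fit.py", line 11, in line
    c=np.polyfit(U[k],V[k],1); r=V-np.polyval(c,U); k=m&(abs(r)<.0035)
    raise TypeError("expected non-empty vector for x")
TypeError: expected non-empty vector for x
```

View pics/w11.png

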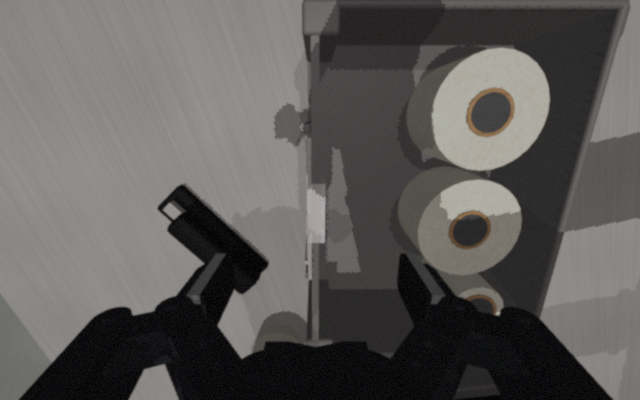

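View pics/s11.png

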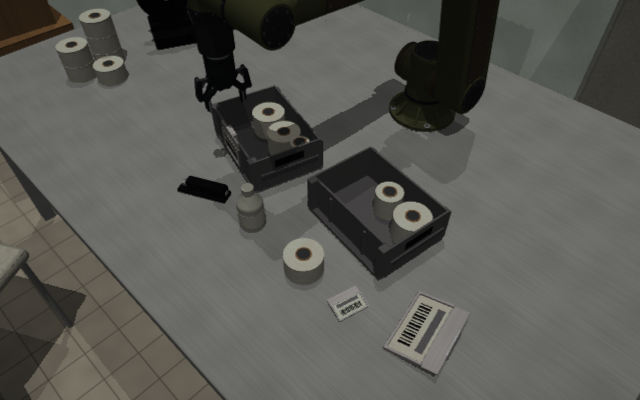

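View pics/hk11.png

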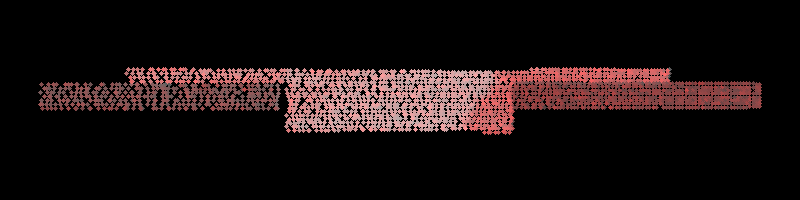

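Run:
```python
from h import *
robot.finish_job(); print(robot.get_obs()["time"])
```

```text
the job is handed in; nothing more can be done
the job is handed in; nothing more can be done
```

I moved the middle-sized card holder from the old crate to the full crate's label wall and handed the job in at about 31 s. The interface gave no verdict.

**How it went**
- I gripped the hook from above, pulled it straight up off the old crate and lifted it well clear.
- I felt for the bulged wall with the plate from outside. It touched where the camera had put it, about 12 mm out from straight, at about 3–4.5 N.
- I backed off 0.7 mm and lowered the holder over the rim, reading at most about 6 N (sideways, from the tongue). The final stops were set at 12 N and 9 N.

**Last checks (wrist camera, after release)**
- **Seating:** the bridge top is 3.0 mm above the rim, which is fully home.
- **Position:** the hook is within about 0.5 mm of centre between the ribs, square to the wall, with the plate on the outside.
- **Surroundings:** the gripper was clear and reading only noise. By eye in the scene picture, the bystanders and both crates are where they started.

**Disagreed or not done**
- The fingertips sit about 34 mm nearer the wrist than the TCP description says. My first probe, at the old crate's plate, missed because of this. I found the offset by touching down on the hook and corrected for it.
- The top camera read about 4.5 mm farther out in x than the wrist camera. I went with the wrist camera, which agreed with the touches.
- A final top-camera measurement of whether the crates had moved failed with a script error (no points found), so that rests on the pictures and the low forces.

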